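Slip a test coupon under the stage clip of the inspection microscope

TASK

Load the steel test coupon under the spring clip of the microscope stage: press the clip's tail down with one fingertip so that its nose rises, and, keeping it pressed, push the coupon with the other fingertip beneath the nose until its long edge is home flat against the fence, the clip near its middle; do not let the nose rub on it on the way. Then let the clip go so that it holds the coupon, and withdraw. Only press and push: the coupon is never to be picked up off the stage, and the things standing round the stage stay where they are.

Things in the scene. Friction and masses are not known exactly. Their poses are not given: they have to be found in the camera images.
- stage: Small digital inspection microscope's stand, fixed to the bench: white base 200 x 210 mm, top 14 mm high; on it a black stage plate, top 20 mm above the bench, spanning x -2 to 105, y -65 to 65 mm. Origin: on the bench straight below the clip's axle; x points from the axle over the plate (roughly away from the robot), y to the left of that, z up.
- fence (a point): Foot of the fence on the stage plate, midway between its two aluminium strips (5 mm high, 5 mm thick, |y| 14 to 48 mm, one each side of the clip). The coupon's long edge comes home flat on their face, which looks to the stage's +x and holds this point: 6 mm in +x from the stage's origin, 20 mm above the bench.
- pillar (a point): Top of the stand's 16 mm pillar, 199 mm above the bench, at x 118, y -103 mm of the stage. The microscope head on it (36 mm thick, 85 to 202 mm above the bench) is swung out of the way to x 118, y -203 mm of the stage.
- clip: Steel spring clip on the stage's middle line (y = 0): a rocking lever. Origin: its axle, 26 mm above the bench, along y. Flat tail 18 mm wide with four thin ridges, reaching 45 mm from the axle to the stage's -x; nose reaching 23 mm from the axle over the stage, ending in a blunt downturned lip 16 mm wide. Axle lugs: y +-10 to 12.5, x +-3.5 mm, 9 mm high above the plate.
- clip_lever (a joint): Clip's rotation, rad, grows as the tail is pressed: 0 shut (lip 2 mm above the stage plate), 0.5 hard stop (lip 12 mm above it). At 0.30 the lip rests on top of the 8 mm coupon, above 0.36 it clears it by over 1 mm. Springs back: pressed 24 mm from the axle it needs 2.5 N to start, 5 N at the stop; at 14 mm from it 4.3 and 8.6 N.
- clip_tail (a point): Top of the clip's tail, middle line, 24 mm from the axle; moves with the clip. Shut, the tail slopes up away from the axle: top 13 mm above the stage plate here, 22 mm at its end. At 0.43 rad it is level, its top 3 mm above the plate all along (1 mm here at the hard stop): a fingertip holding it down is then level with the coupon's side, for the other to push.
- clip_nose (a point): Underside of the clip's lip, middle; moves with the clip. The lip is 3 mm thick; shut, it spans 20 to 23 mm in the stage's +x from the axle.
- coupon: Loose bare steel test coupon, flat bar 25 x 75 x 8 mm (its x, y, z), about 115 g, a dark 6 mm hole near one end. Origin: centre of its underside. It lies on the stage plate beyond the clip's nose, a little askew, long side roughly along the stage's y, within 10 mm of centred on the clip. Home, its origin is 18.5 mm in the stage's +x from the stage's origin.
- beaker: Loose empty glass beaker beside the stand, 66 mm across, 85 mm high. Origin: centre of its underside. Leave alone.
- reagent_bottle: Loose amber glass bottle with black cap beside the stand, 56 mm across, 115 mm high. Origin: centre of its underside. Leave alone.
- sample_jar: Loose white jar with screw cap beside the stand, 48 mm across, 55 mm high. Origin: centre of its underside. Leave alone.
Things that resemble listed ones, but are neither listed nor needed, are in the scene too. Several things have the shape of the coupon; the one meant has the colours described above.

How it is judged:
By the outcome, as a careful person would: the job done as asked, in the order asked, and still so for the second after the job is handed in, with the robot touching nothing.
It also fails if it takes over 64 s, if anything falls off the work surface, if the arm or the gripper's body presses on something with over 40 N, if the wrist force passes 120 N, or if a joint passes its speed limit or range.

ROBOT

A 6-joint arm with a two-finger parallel gripper is mounted at the origin on the work surface. World frame = base frame: x ahead of the robot, y to its left, z up, the work surface at z = 0. Lengths are in m, angles in rad, forces in N, time in s.
With the tool pointing down it reaches from about 0.4 to 0.825 m from the base axis. Payload 7 kg.
Tool frame: the origin (TCP) lies midway between the tips of the shut fingers; the grasp point (between the pads) lies 19 mm behind it; z points along the fingers, x is the direction in which the jaws open and shut, and the axes are right-handed (so a half turn about z gives the same grasp; the last joint's range is limited). The gripper opens to 88 mm and grips with 3 to 60 N. Pads are 19 mm wide; open, the fingers measure 130 mm over their backs; the gripper's body (78 mm by 193 mm) begins 47 mm behind the grasp point.
Start: joints at [-0.99, 0.359, 0.012, 0, -1.224, -0.288], TCP at [0.195, -0.646, 0.227] pointing down, gripper open.
Joint ranges: [-3.07, 3.07], [-1.43, 2.12], [-1.02, 1.25], [-3.03, 1.67], [-3.05, -0], [-3.03, 3.03]. Speed limits (rad/s): [2.39, 2.39, 3.01, 3.14, 3.14, 3.14].

INTERFACE

Orientations are given as [roll, pitch, yaw] about the fixed x, y, z axes, in that order (R = Rz(yaw) Ry(pitch) Rx(roll)).
In Python, from station import status, eyes, workorder gives the robot as it stands.
- The arm moves only by the shell command python3 -m jog 'ROWS' [OPENING] [FORCE]. ROWS is JSON, a list of rows, each a list of 6 numbers: the shift along the world's x, y, z in mm, then the turn, a rotation vector about the world's x, y, z in rad. A call has 1 to 12 rows; each row shifts and turns the pose as measured when the row begins; what a row does not reach is not made up. A row lasts 1/10 s, in which the tool goes at most 50 mm and 8.59 degrees, less where a joint would pass 70% of its speed; a pose out of reach is approached as far as the arm can. A call with a gripper value outside its range is refused whole. OPENING is the opening, from 0 (shut) to 1 (fully open), set as the call begins (- or left out, the last holds). The fingers move at their own pace and stop on an object; FORCE is the grip in N (left out, the last holds). Time passes only in rows, so rows that do not move let the fingers close. It gives the time, the measured TCP pose, the force and the opening at its end, in the units of the state.
- status.get_state(): the state, without advancing time (a new reading comes with each control period).
- eyes.grab_frame(name): name is "side" or "top"; returns the picture (480x640x3 uint8, blue, green, red); there is no depth.
- eyes.calibration(name): a dict with "camera_matrix" (3x3 intrinsics, pixels), "cam_to_world" (4x4, takes a point from camera to world coordinates). Camera axes: x right, y up, looking along -z (the intrinsics and any distortion apply to the point x, -y, -z); pixel columns grow to the right and rows downward; lengths in m; the calibration is good to about 2 mm. A picture is of the moment at which its call begins. calibration takes no time and is no camera call.
- workorder.job_done(): hands the job in, once; it reports no verdict.
The state is a dict: "t": time; "q": joint angles; "qd": joint speeds; "joint_efforts": joint torques, N m; "eef_pos": TCP position; "ee_rot": TCP orientation; "force": force on the tool from outside, world axes, zero at the start; "moment": the same for the moment, N m; "width": finger opening in m.
Only numpy, scipy, OpenCV 4.12 (cv2) and the standard library are available. Lean on these libraries where they do the work, as an engineer would, in place of code of your own. Each camera call takes 0.05 s, during which the arm holds its last target. There are 200 camera calls.

## Working session

There is one attempt and no reset: what is moved stays moved. The work goes in short steps, Python scripts to look and compute and a shell command to move; the robot and the scene stay as the last step left them, time stands still between calls to the robot, and variables do not carry over. Pictures are saved under pics/ and viewed, about 8 in all and at most 12, crops included, and the job is handed in when it is done.

```bash
ls; mkdir -p pics
python3 - <<'E'
from station import status, eyes
import cv2
s=status.get_state();print(s)
for n in("side","top"):
    cv2.imwrite(f"pics/{n}0.png",eyes.grab_frame(n)); print(n,eyes.calibration(n))
E
```

```text
pics
{'t': 0.0, 'q': array([-9.89895102e-01,  3.59405556e-01,  1.10863764e-02, -3.37402642e-04,
       -1.22411562e+00, -2.88095376e-01]), 'qd': array([ 2.36276951e-03, -1.35973029e-03,  3.73599860e-04, -1.88413120e-03,
        1.64764454e-05,  1.92040757e-03]), 'joint_efforts': array([-1.72493870e-03, -5.82717276e+01,  2.93054259e+01,  6.99711174e+00,
        6.94550079e-03, -1.78028963e-04]), 'eef_pos': array([ 0.19466243, -0.64582028,  0.22562489]), 'ee_rot': array([-3.14143119e+00, -1.66107095e-03,  1.86348714e+00]), 'force': array([-0.13428215,  1.02809862,  0.68891391]), 'moment': array([ 0.02086248,  0.02046209, -0.01096601]), 'width': 0.08774764273784891}
side {'camera_matrix': array([[547.41750206,   0.        , 320.77470704],
       [  0.        , 547.41750206, 246.01013438],
       [  0.        ,   0.        ,   1.        ]]), 'cam_to_world': array([[-0.7190712 ,  0.39976334, -0.56844162, -0.03623574],
       [-0.69489395, -0.42266314,  0.58178886,  0.71122776],
       [-0.00768146,  0.81335425,  0.58171802,  0.81223802],
       [ 0.        ,  0.        ,  0.        ,  1.        ]])}
top {'camera_matrix': array([[434.37769659,   0.        , 317.2834972 ],
       [  0.        , 434.37769659, 239.10781948],
       [  0.        ,   0.        ,   1.        ]]), 'cam_to_world': array([[ 0.08936664,  0.97168351, -0.21873446,  0.44907893],
       [-0.99599771,  0.08686108, -0.02106431,  0.03055268],
       [-0.00146833,  0.21974147,  0.97555704,  0.92421341],
       [ 0.        ,  0.        ,  0.        ,  1.        ]])}
```

View pics/side0.png

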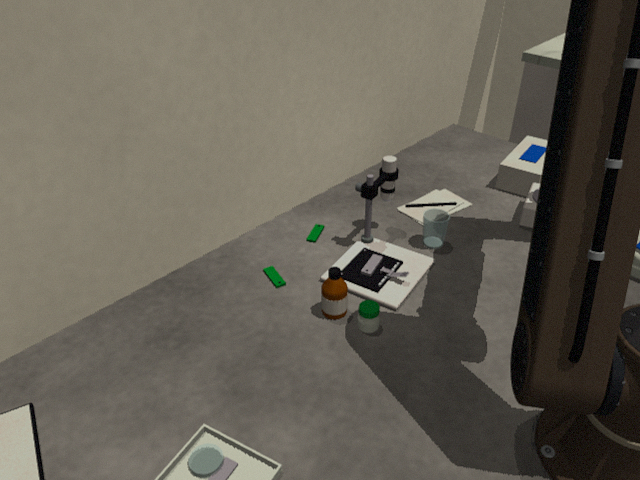

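View pics/top0.png

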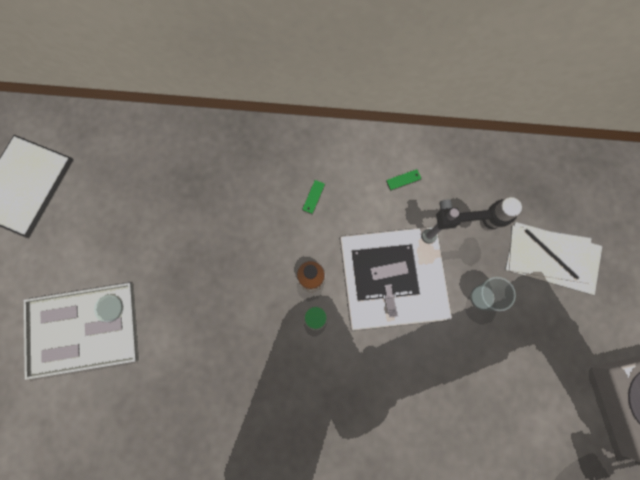

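The stage sits around top (395,278) and side (378,272), with the coupon on the black plate and the clip tail towards the robot. I'll enlarge both.

Run:
```python
import cv2
t=cv2.imread("pics/top0.png")[220:335,335:455];s=cv2.imread("pics/side0.png")[230:315,315:440]
cv2.imwrite("pics/tc.png",cv2.resize(t,None,fx=5,fy=5,interpolation=cv2.INTER_CUBIC))
cv2.imwrite("pics/sc.png",cv2.resize(s,None,fx=6,fy=6,interpolation=cv2.INTER_CUBIC))
```

```text
(no output)
```

View pics/tc.png

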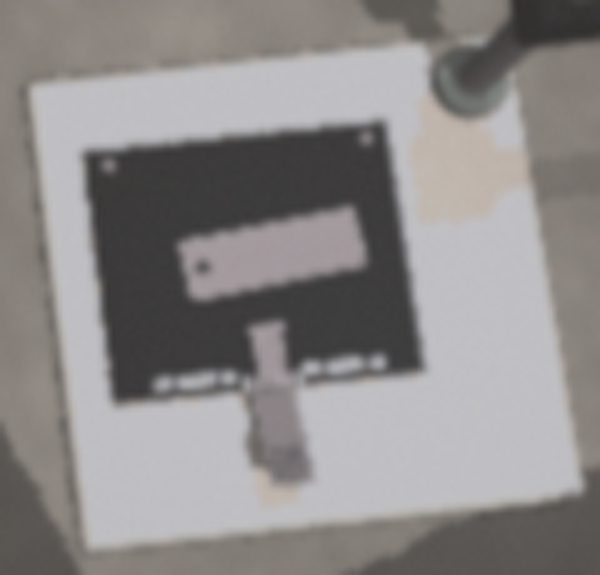

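View pics/sc.png

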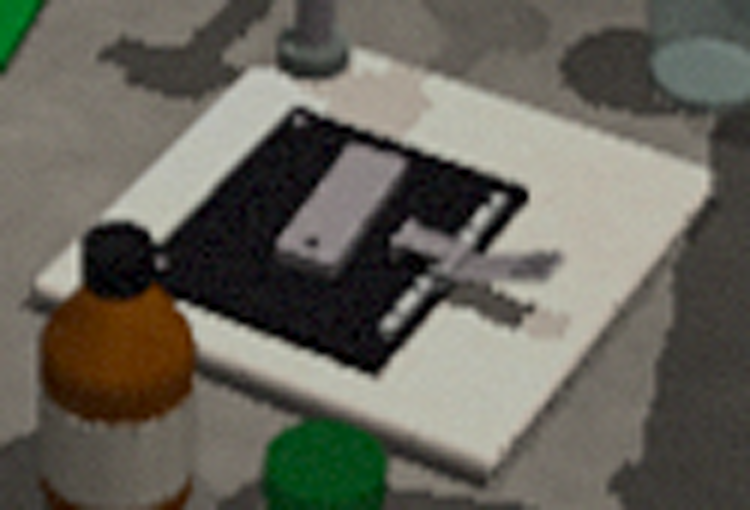

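Seen in the top crop, the plate corners are (84,152), (384,122), (424,370) and (113,403), and the coupon with its hole at +y lies beyond the nose. The side crop shows plate corners (298,107), (525,190) and (376,375).

```bash
cat > h.py <<'E'
import numpy as np, cv2
from scipy.optimize import least_squares
from station import eyes, status
C={n:eyes.calibration(n) for n in("side","top")}
def proj(n,P):
    c=C[n];T=np.linalg.inv(c["cam_to_world"]);p=np.atleast_2d(P)@T[:3,:3].T+T[:3,3]
    p=p*[1,-1,-1];u=p@c["camera_matrix"].T;return u[:,:2]/u[:,2:]
def ray(n,uv,z):
    c=C[n];d=np.linalg.inv(c["camera_matrix"])@[*uv,1];M=c["cam_to_world"]
    d=M[:3,:3]@(d*[1,-1,-1]);o=M[:3,3];return o+d*(z-o[2])/d[2]
def tri(pt,ps):
    f=lambda P:np.r_[proj("top",P)[0]-pt,proj("side",P)[0]-ps]
    r=least_squares(f,[.6,-.15,.03]);return r.x,r.fun
def s2w(st,p):
    x,y,a=st;p=np.atleast_2d(p).astype(float);c,s=np.cos(a),np.sin(a)
    return np.c_[x+c*p[:,0]-s*p[:,1],y+s*p[:,0]+c*p[:,1],p[:,2]]
tc=lambda p:np.array(p)/5+[335,220]
sc=lambda p:np.array(p)/6+[315,230]
E
python3 - <<'E'
from h import *
T=[tc(p) for p in[(84,152),(384,122),(424,370),(113,403)]]
S=[sc(p) for p in[(298,107),(525,190),(376,375)]]
L=np.array([[105,65,20],[105,-65,20],[-2,-65,20],[-2,65,20]])/1e3
for i in(1,2,3): 
    P,r=tri(T[i],S[i-1]);print("tri",P.round(4),r.round(1))
ft=lambda v:(proj("top",s2w(v,L))-T).ravel()
fs=lambda v:(proj("side",s2w(v,L[1:]))-S).ravel()
for n,f in(("top",ft),("side",fs),("both",lambda v:np.r_[ft(v),fs(v)])):
    r=least_squares(f,[.6,-.15,0],x_scale=[.01,.01,.1]);print(n,r.x.round(4),r.fun.round(1))
st=r.x
CT=[tc(p) for p in[(178,241),(356,207),(367,265),(193,300)]]
CS=[sc(p) for p in[(275,243),(350,143),(410,155),(335,265)]]
K=np.array([[12.5,37.5,28],[12.5,-37.5,28],[-12.5,-37.5,28],[-12.5,37.5,28]])/1e3
for i in range(4): print("tri c",tri(CT[i],CS[i])[0].round(4))
gt=lambda v:(proj("top",s2w(v,K))-CT).ravel()
gs=lambda v:(proj("side",s2w(v,K))-CS).ravel()
for n,f in(("top",gt),("side",gs),("both",lambda v:np.r_[gt(v),gs(v)])):
    r=least_squares(f,[.6,-.15,0],x_scale=[.01,.01,.1]);print(n,r.x.round(4),r.fun.round(1))
    d=r.x[:2]-st[:2];a=st[2];print(" in stage",d@[np.cos(a),np.sin(a)],d@[-np.sin(a),np.cos(a)],r.x[2]-a)
np.save("st.npy",st)
# clip check
Q=np.array([[-41,9,42],[-41,-9,42],[23,8,24],[23,-8,24]])/1e3
print("clip pred top crop",((proj("top",s2w(st,Q))-[335,220])*5).round(), "side",((proj("side",s2w(st,Q))-[315,230])*6).round())
for n,uv,z in(("bottle",(312,270),.115),("jar",(316,319),.055),("beaker",(500,294),.085)): print(n,ray("top",uv,z).round(3))
E
```

```text
tri [ 0.6578 -0.1526  0.0169] [ 0.3  0.5 -0.7 -0.1]
tri [ 0.5547 -0.1732  0.016 ] [ 0.1  0.1 -0.2 -0. ]
tri [ 0.5289 -0.046   0.0131] [ 0.3  0.6 -0.7 -0.1]
top [ 0.5435 -0.1081  0.1923] [-0.4 -0.2  0.3 -0.3  0.1  0.3  0.   0.2]
side [ 0.5387 -0.1049  0.1945] [-0.6  0.2  0.8  0.4 -0.1 -0.5]
both [ 0.5423 -0.1076  0.1901] [-0.6  0.3  0.2  0.3 -0.2  0.9 -0.3  0.7 -0.9 -0.9  0.3 -0.7 -0.7 -1.9]
tri c [ 0.5972 -0.0671  0.0268]
tri c [ 0.6192 -0.1405  0.0243]
tri c [ 0.5939 -0.1457  0.0284]
tri c [ 0.5735 -0.0751  0.0243]
top [ 0.5965 -0.1062  0.2819] [ 0.2  0.  -0.3  0.   0.3  0.1 -0.2 -0.1]
 in stage 0.0535007162185227 -0.008896181013416734 0.09182720219121926
side [ 0.5932 -0.1057  0.2933] [ 0.1  0.2  0.1 -0.3 -0.2  0.5  0.  -0.4]
 in stage 0.050342693104114794 -0.007764234479848402 0.10319238701299005
both [ 0.5953 -0.1064  0.2871] [ 0.2  0.7 -0.3  0.5  0.3  0.5 -0.1  0.6 -0.5 -0.3 -0.3 -0.8 -0.7  0.
 -0.6 -1. ]
 in stage 0.052334548964617915 -0.008839444340032507 0.09696436003099751
clip pred top crop [[267. 485.]
 [312. 481.]
 [242. 331.]
 [280. 327.]] side [[538. 273.]
 [559. 248.]
 [385. 253.]
 [405. 231.]]
bottle [0.57  0.053 0.115]
jar [0.483 0.037 0.055]
beaker [ 0.561 -0.311  0.085]
```

```bash
python3 -m jog '[[27,39,0,0,0,0.105],[27,39,0,0,0,0.105],[27,39,0,0,0,0.105],[27,39,0,0,0,0.105],[27,39,0,0,0,0.105],[27,39,0,0,0,0.105],[27,39,0,0,0,0.105],[27,39,0,0,0,0.105],[27,39,0,0,0,0.105],[27,39,0,0,0,0.105],[27,39,0,0,0,0.105],[27,39,0,0,0,0.105]]' 1 20
```

```text
t: 1.3
eef_pos: [0.5213, -0.1609, 0.2203]
ee_rot: [-3.141, -0.009, -3.12]
force: [1.0, -0.2, -0.7]
width: 0.0877
```

```bash
python3 -m jog '[[18,20,0,0,0,0.06],[18,20,-10,0,0,0.06],[15,18,-10,0,0,0.05],[5,3,-30,0,0,0.01],[0,0,-40,0,0,0],[0,0,-30,0,0,0],[0,0,0,0,0,0]]'
python3 - <<'E'
from h import *
from scipy.spatial.transform import Rotation as R
s=status.get_state();p=s["eef_pos"];Rm=R.from_euler("xyz",s["ee_rot"]).as_matrix()
print(p,s["ee_rot"])
im=eyes.grab_frame("side");cv2.imwrite("pics/side1.png",im)
w=s["width"]/2
for sx in(-1,1):
  for dx in(0,.0106):
    for y in(-.0095,.0095):
      print(sx,dx,y,((proj("side",p+Rm@[sx*(w+dx),y,0])[0]-[280,170])*6).round())
cv2.imwrite("pics/s1c.png",cv2.resize(im[170:270,280:410],None,fx=6,fy=6,interpolation=cv2.INTER_CUBIC))
E
```

```text
t: 2.0
eef_pos: [0.5821, -0.0898, 0.0956]
ee_rot: [-3.141, -0.008, -2.919]
force: [-0.8, -0.3, 0.4]
width: 0.0875
[ 0.58211113 -0.08979939  0.09564227] [-3.1409053  -0.00785128 -2.91857237]
-1 0 -0.0095 [466. 403.]
-1 0 0.0095 [443. 428.]
-1 0.0106 -0.0095 [442. 395.]
-1 0.0106 0.0095 [418. 420.]
1 0 -0.0095 [674. 470.]
1 0 0.0095 [652. 496.]
1 0.0106 -0.0095 [700. 478.]
1 0.0106 0.0095 [678. 504.]
```

View pics/s1c.png

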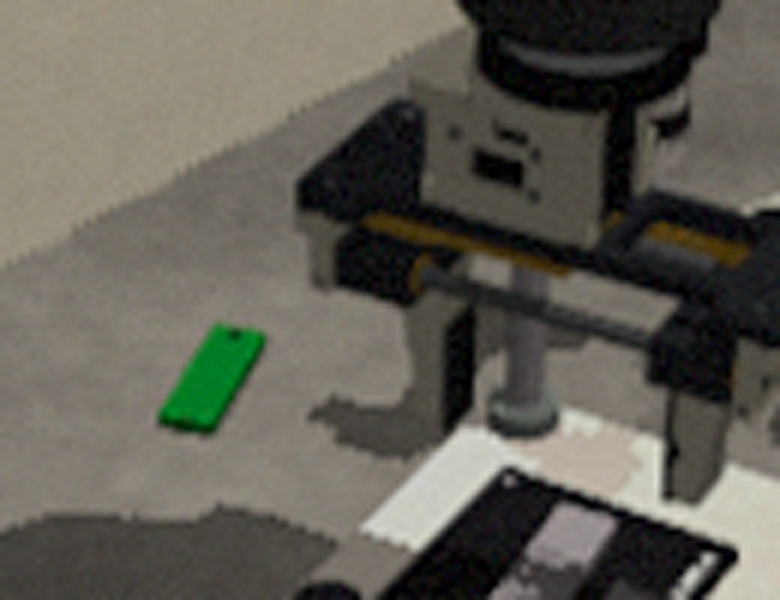

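```bash
python3 -m jog '[[-9,-26,0,0,-0.003,-0.01],[-9,-26,0,0,-0.003,-0.01],[-9,-26,0,0,-0.002,-0.01],[-2,-7,0,0,0,-0.002],[0,0,-20,0,0,0],[0,0,-20,0,0,0],[0,0,-5,0,0,0],[0,0,0,0,0,0]]'
cat > v.py <<'E'
import sys
from h import *
from scipy.spatial.transform import Rotation as R
n,x0,y0,x1,y1,f=sys.argv[1],*map(int,sys.argv[2:7])
s=status.get_state();p=s["eef_pos"];Rm=R.from_euler("xyz",s["ee_rot"]).as_matrix();w=s["width"]/2
st=np.load("st.npy");a=st[2];d=p-[*st[:2],0]
print("tcp stage mm",np.round(1e3*np.array([d[0]*np.cos(a)+d[1]*np.sin(a),-d[0]*np.sin(a)+d[1]*np.cos(a),p[2]]),1),"rot",s["ee_rot"].round(4),"F",s["force"].round(1),"w",round(s["width"],4),"t",s["t"])
im=eyes.grab_frame(n)
o=cv2.resize(im[y0:y1,x0:x1],None,fx=f,fy=f,interpolation=cv2.INTER_CUBIC)
for sx in(-1,1):
  for dx in(0,.012):
    for y in(-.0095,.0095):
      u=((proj(n,p+Rm@[sx*(w+dx),y,0])[0]-[x0,y0]+.5)*f).astype(int);cv2.circle(o,tuple(map(int,u)),2,(0,0,255),-1)
      print(u,end=" ")
cv2.imwrite("pics/"+sys.argv[7],o)
E
python3 v.py side 330 210 430 285 8 s2c.png
```

```text
t: 2.85
eef_pos: [0.5625, -0.1789, 0.0675]
ee_rot: [-3.132, 0.022, -2.949]
force: [0.1, -0.5, -0.4]
width: 0.0879
tcp stage mm [  6.4 -73.8  67.5] rot [-3.1316  0.0217 -2.9488] F [ 0.1 -0.5 -0.4] w 0.0879 t 2.85
[468 195] [439 226] [433 182] [403 213] [737 291] [709 324] [775 305] [748 338]
```

View pics/s2c.png

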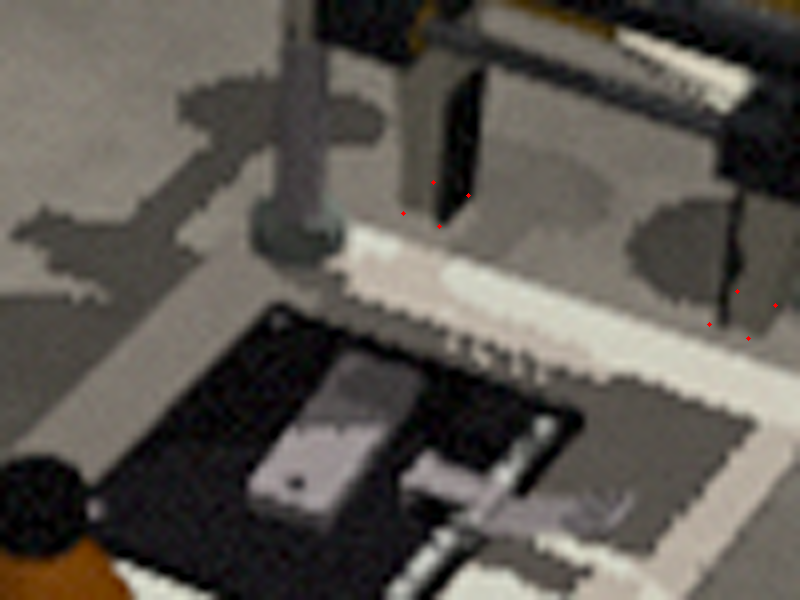

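The side picture shows the far fingertip's inner corner at (438,226), matching the prediction. The near fingertip is about 12 crop px (2–3 mm) off its prediction, so calibration is adequate for this job. Coupon is about 8 mm to −y of the clip line, so I'll centre it first by pushing on its −y end.

```bash
python3 -m jog '[[-9,4,0,0.006,0.0235,0],[0,0,0,0,0,0],[0,0,0,0,0,0],[0,0,-12,0,0,0],[0,0,-12,0,0,0],[0,0,0,0,0,0],[0,0,0,0,0,0]]'; python3 v.py side 330 210 430 285 8 x.png
```

```text
t: 3.6
eef_pos: [0.5547, -0.1738, 0.0448]
ee_rot: [3.141, 0.002, -2.947]
force: [0.3, 0.6, -0.5]
width: 0.0878
tcp stage mm [ -0.3 -67.4  44.8] rot [ 3.1414e+00  2.0000e-03 -2.9472e+00] F [ 0.3  0.6 -0.5] w 0.0878 t 3.6
[473 277] [444 308] [438 265] [409 295] [741 370] [714 403] [779 383] [752 416]
```

```bash
python3 -m jog '[[-1,0,-10,0,0,0],[0,0,-8,0,0,0],[0,0,-2,0,0,0],[0,0,0,0,0,0],[-0.8,4,0,0,0,0],[-0.8,4,0,0,0,0],[0,0,0,0,0,0]]'; python3 v.py side 330 220 430 295 8 s3c.png
```

```text
t: 4.35
eef_pos: [0.5518, -0.1653, 0.0229]
ee_rot: [3.141, 0.002, -2.948]
force: [0.6, 0.0, 0.1]
width: 0.0874
tcp stage mm [ -1.6 -58.4  22.9] rot [ 3.1413e+00  1.6000e-03 -2.9477e+00] F [0.6 0.  0.1] w 0.0874 t 4.35
[459 272] [430 303] [424 259] [395 290] [724 366] [697 400] [762 379] [735 413]
```

View pics/s3c.png

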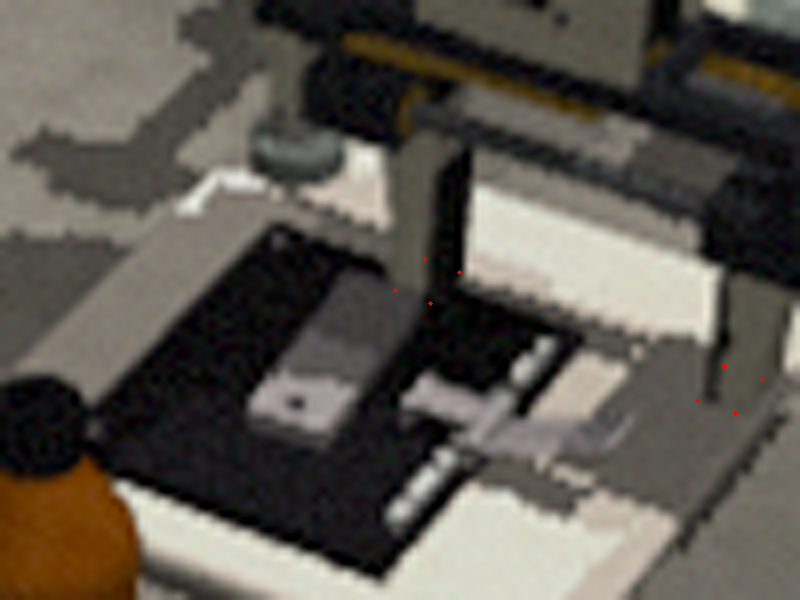

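The finger (bottom edge about (395–430, 290–303)) stands beside the near half of the coupon's −y end. Pushing there centres the coupon and also squares it.

```bash
python3 -m jog '[[-0.5,2.5,0.3,0,0,0],[-0.5,2.5,0.2,0,0,0],[-0.5,2.5,0,0,0,0],[-0.5,2.5,0,0,0,0],[-0.3,1.5,0,0,0,0],[0,0,0,0,0,0]]'; python3 v.py side 330 220 430 295 8 s4c.png
```

```text
t: 5.0
eef_pos: [0.5497, -0.1529, 0.0242]
ee_rot: [-3.141, 0.003, -2.947]
force: [0.3, 0.5, -0.1]
width: 0.0876
tcp stage mm [ -1.3 -45.9  24.2] rot [-3.1415e+00  2.8000e-03 -2.9475e+00] F [ 0.3  0.5 -0.1] w 0.0876 t 5.0
[439 288] [410 320] [404 276] [374 307] [706 384] [678 418] [744 398] [716 432]
```

View pics/s4c.png

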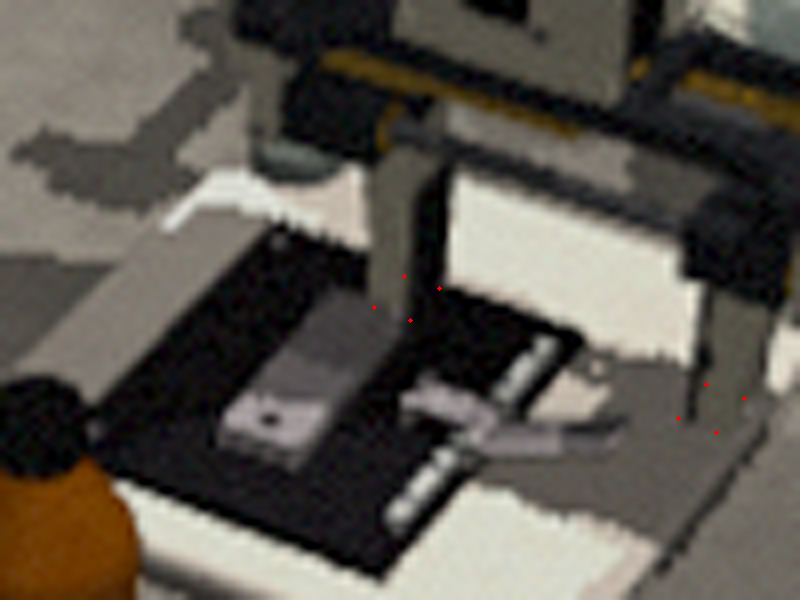

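Run:
```python
from h import *
K=np.array([[12.5,37.5,28],[12.5,-37.5,28],[-12.5,-37.5,28],[-12.5,37.5,28]])/1e3
ss=[.5387,-.1049,.1945]
for c in([(248,405),(345,270),(418,295),(325,430)],[(220,420),(333,292),(402,320),(300,445)]):
    S=np.array(c)/8+[330,220]
    r=least_squares(lambda v:(proj("side",s2w(v,K))-S).ravel(),[.6,-.15,.2],x_scale=[.01,.01,.1]);a=ss[2];d=r.x[:2]-ss[:2]
    print(d@[np.cos(a),np.sin(a)],d@[-np.sin(a),np.cos(a)],r.x[2]-a,r.fun.round(1))
```

```text
0.053693943477093095 -0.010401353232233786 0.10838819354621476 [-0.3  0.3 -0.1 -0.1  0.4 -0.5  0.1  0.2]
0.05424889379067157 0.0008619003325403586 0.053526556000566355 [-0.1  0.5 -0.2 -0.5  0.7 -0.9 -0.3  0.7]
```

Coupon is now within about 1 mm of centred, with about 0.05 rad of skew left. Next I back off, lift, and go over tail and coupon.

```bash
python3 -m jog '[[1.2,-6,0,0,0,0],[0,0,10,0,0,0],[0,0,20,0,0,0],[0,0,20,0,0,0],[0,0,0,0,0,0],[7,19,0,0,0,0],[8,20,0,0,0,0],[6,15,0,0,0,0],[0,0,0,0,0,0]]'; python3 v.py side 330 220 430 295 8 s5c.png
```

```text
t: 5.95
eef_pos: [0.5729, -0.1055, 0.0791]
ee_rot: [-3.141, 0.005, -2.951]
force: [0.5, -0.7, 0.3]
width: 0.0874
tcp stage mm [30.5 -3.7 79.1] rot [-3.1414  0.0045 -2.9507] F [ 0.5 -0.7  0.3] w 0.0874 t 5.95
[286 174] [254 206] [250 161] [218 193] [557 271] [527 305] [596 285] [565 319]
```

```bash
python3 -m jog '[[-0.7,3.7,-15,0,0.004,0],[0,0,-18,0,0,0],[0,0,-6,0,0,0],[0,0,0,0,0,0],[0,0,0,0,0,0]]'; python3 v.py side 330 220 430 295 8 s5c.png
```

```text
t: 6.5
eef_pos: [0.5697, -0.1035, 0.0364]
ee_rot: [3.141, -0.003, -2.952]
force: [0.1, 1.0, -0.3]
width: 0.0881
tcp stage mm [27.7 -1.2 36.4] rot [ 3.1405 -0.0033 -2.9522] F [ 0.1  1.  -0.3] w 0.0881 t 6.5
[284 300] [252 332] [248 287] [216 319] [552 398] [522 432] [590 412] [560 447]
```

View pics/s5c.png

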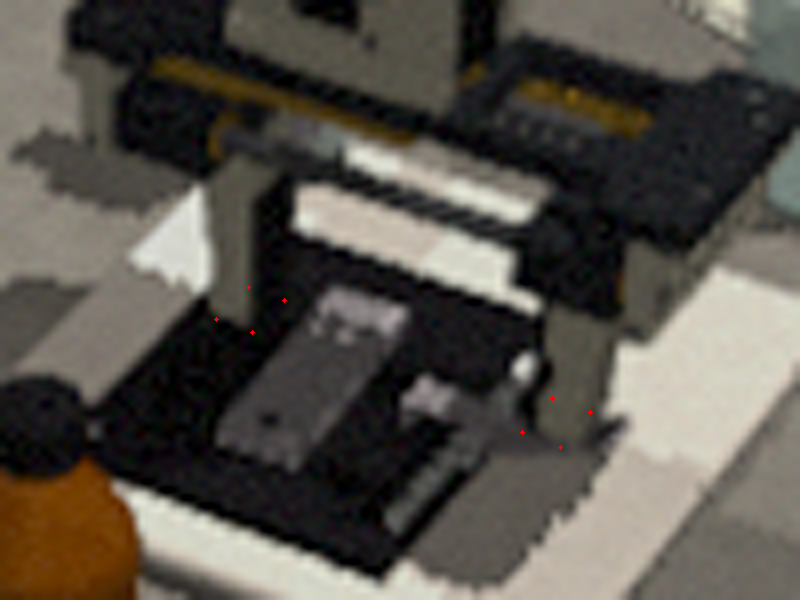

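The tail finger (about (573,437)) is over the tail, and the pusher (about (235,320)) is about 7 mm beyond the coupon's far side. Pressing down now.

```bash
python3 -m jog '[[1.8,1.5,-1,0,0,0],[0.3,0,-3,0,0,0],[0.3,0,-3,0,0,0],[0.3,0,-3,0,0,0],[0.3,0,-2.5,0,0,0],[0,0,0,0,0,0]]'; python3 v.py side 330 220 430 295 8 s6c.png
```

```text
t: 7.15
eef_pos: [0.5735, -0.1022, 0.0255]
ee_rot: [3.141, -0.001, -2.952]
force: [-1.1, 0.0, 4.3]
width: 0.0873
tcp stage mm [31.7 -0.6 25.5] rot [ 3.1410e+00 -1.2000e-03 -2.9522e+00] F [-1.1  0.   4.3] w 0.0873 t 7.15
[271 326] [239 359] [236 313] [204 346] [534 424] [504 459] [572 438] [542 473]
```

```bash
python3 -m jog '[[0,0,-2,0,0,0],[0,0,-1,0,0,0],[0,0,0,0,0,0]]'; python3 v.py side 330 220 430 295 8 s6c.png
```

```text
t: 7.5
eef_pos: [0.5737, -0.1022, 0.023]
ee_rot: [3.141, -0.001, -2.952]
force: [-2.6, 0.5, 7.0]
width: 0.0875
tcp stage mm [31.9 -0.6 23. ] rot [ 3.1412e+00 -8.0000e-04 -2.9520e+00] F [-2.6  0.5  7. ] w 0.0875 t 7.5
[270 332] [238 365] [235 319] [203 352] [533 431] [503 465] [571 445] [541 480]
```

View pics/s6c.png

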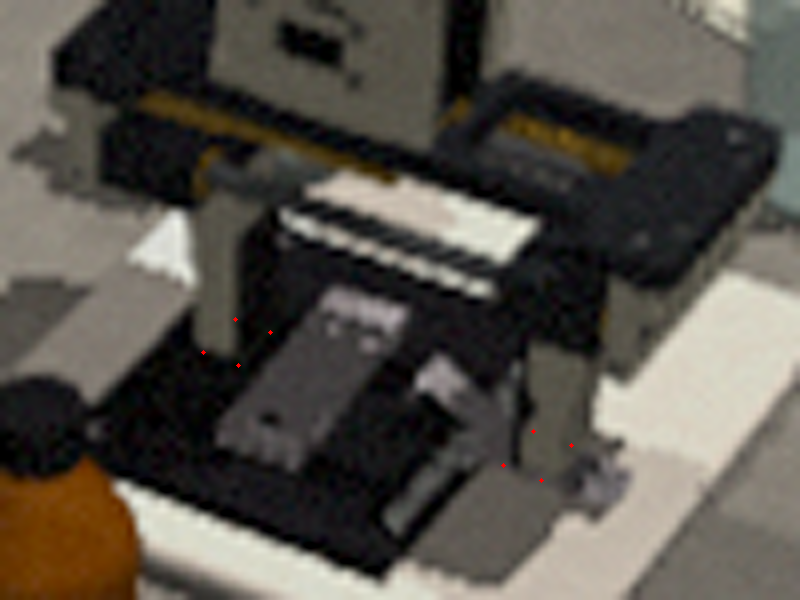

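Clip is open (nose raised at (437,375), tail under the finger at z 23 mm), and the pusher stands beyond the coupon. Now closing stepwise with the tool shifting to −x, so that the tail finger stays put.

```bash
python3 -m jog '[[-1,-0.2,-0.3,0,0,0],[-1.2,-0.2,-0.1,0,0,0],[0,0,0,0,0,0]]' 0.95 12;  python3 -m jog '[[-1,-0.2,0,0,0,0],[-1.2,-0.2,0,0,0,0],[0,0,0,0,0,0]]' 0.9; python3 v.py side 330 220 430 295 8 x.png
```

```text
t: 7.85
eef_pos: [0.5716, -0.1025, 0.0234]
ee_rot: [3.141, -0.0, -2.952]
force: [-2.6, 0.4, 6.5]
width: 0.0833
t: 8.15
eef_pos: [0.5694, -0.103, 0.0237]
ee_rot: [3.142, 0.0, -2.951]
force: [-2.5, 0.2, 4.5]
width: 0.0789
tcp stage mm [27.5 -0.6 23.7] rot [ 3.1416e+00  1.0000e-04 -2.9514e+00] F [-2.5  0.2  4.5] w 0.0789 t 8.15
[295 340] [263 373] [260 327] [228 359] [534 429] [504 464] [571 443] [541 478]
```

```bash
python3 -m jog '[[-1.2,-0.2,-0.8,0,0,0],[-1.2,-0.2,-0.4,0,0,0],[0,0,-0.1,0,0,0]]' 0.85;  python3 -m jog '[[-1.2,-0.2,-0.2,0,0,0],[-1.2,-0.2,-0.2,0,0,0],[0,0,-0.1,0,0,0]]' 0.8; python3 -m jog '[[-1.2,-0.2,-0.2,0,0,0],[-1.2,-0.2,-0.2,0,0,0],[0,0,-0.1,0,0,0]]' 0.75; python3 v.py side 330 220 430 295 8 s7c.png
```

```text
t: 8.5
eef_pos: [0.5674, -0.1033, 0.023]
ee_rot: [-3.141, 0.001, -2.951]
force: [-3.6, 0.0, 6.4]
width: 0.0745
t: 8.8
eef_pos: [0.5653, -0.1037, 0.0232]
ee_rot: [-3.141, 0.001, -2.951]
force: [-2.3, 0.5, 6.1]
width: 0.0703
t: 9.1
eef_pos: [0.5631, -0.1042, 0.0233]
ee_rot: [-3.141, 0.002, -2.95]
force: [-2.9, 0.2, 6.5]
width: 0.0659
tcp stage mm [21.1 -0.6 23.3] rot [-3.1408e+00  2.1000e-03 -2.9504e+00] F [-2.9  0.2  6.5] w 0.0659 t 9.1
[333 355] [302 389] [297 342] [266 375] [533 430] [503 465] [571 444] [541 479]
```

View pics/s7c.png

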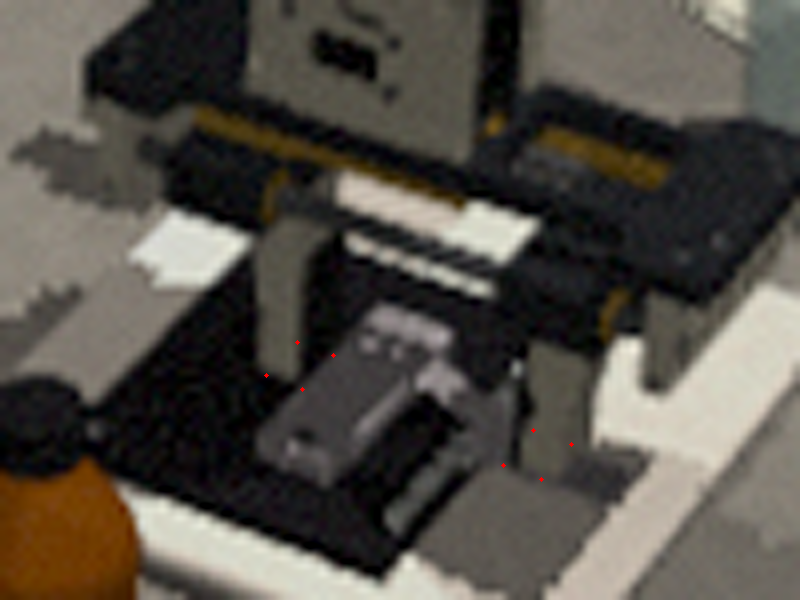

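Coupon is moving square with the pusher, its near edge just reaching the raised nose (about (440,375)). The nose is above the coupon top. Press slightly deeper and continue.

```bash
python3 -m jog '[[-1.2,-0.2,-0.6,0,0.001,0],[-1.2,-0.2,-0.4,0,0.001,0],[0,0,-0.1,0,0,0]]' 0.7;  python3 -m jog '[[-1.2,-0.2,-0.2,0,0,0],[-1.2,-0.2,-0.3,0,0,0],[0,0,-0.1,0,0,0]]' 0.65; python3 -m jog '[[-1.2,-0.2,-0.2,0,0,0],[-1.2,-0.2,-0.2,0,0,0],[0,0,-0.1,0,0,0]]' 0.6; python3 -m jog '[[-1.2,-0.2,-0.2,0,0.001,0],[-1.2,-0.2,-0.2,0,0,0],[0,0,-0.1,0,0,0]]' 0.55; python3 v.py side 330 220 430 295 8 x.png
```

```text
t: 9.45
eef_pos: [0.5611, -0.1045, 0.0229]
ee_rot: [-3.141, 0.001, -2.95]
force: [-3.3, 0.2, 5.7]
width: 0.0615
t: 9.75
eef_pos: [0.5589, -0.105, 0.023]
ee_rot: [-3.141, 0.001, -2.95]
force: [-3.9, 0.4, 6.1]
width: 0.0573
t: 10.05
eef_pos: [0.5568, -0.1054, 0.0231]
ee_rot: [-3.14, 0.002, -2.949]
force: [-3.3, 0.1, 7.0]
width: 0.0527
t: 10.35
eef_pos: [0.5546, -0.1058, 0.0232]
ee_rot: [-3.14, 0.002, -2.949]
force: [-3.0, 0.5, 6.7]
width: 0.0479
tcp stage mm [12.4 -0.6 23.2] rot [-3.1403e+00  1.9000e-03 -2.9490e+00] F [-3.   0.5  6.7] w 0.0479 t 10.35
[386 375] [355 409] [350 362] [318 395] [532 430] [503 465] [570 444] [540 479]
```

```bash
python3 -m jog '[[-1,-0.2,-0.4,0,0.001,0],[-0.4,-0.1,-0.3,0,0,0],[0,0,-0.1,0,0,0]]' 0.52;  python3 -m jog '[[-0.8,-0.2,-0.2,0,0,0],[-0.4,-0.1,-0.2,0,0,0],[0,0,-0.1,0,0,0]]' 0.49; python3 -m jog '[[-0.8,-0.1,-0.2,0,0,0],[-0.4,-0.1,-0.2,0,0,0],[0,0,-0.1,0,0,0]]' 0.46;  python3 v.py side 330 220 430 295 8 s8c.png
```

```text
t: 10.7
eef_pos: [0.5533, -0.106, 0.0231]
ee_rot: [-3.14, 0.001, -2.949]
force: [-2.6, 1.0, 5.8]
width: 0.0457
t: 11.0
eef_pos: [0.5533, -0.106, 0.0233]
ee_rot: [-3.14, 0.004, -2.948]
force: [-2.9, 1.1, 5.3]
width: 0.0433
t: 11.3
eef_pos: [0.5545, -0.1058, 0.0237]
ee_rot: [-3.14, 0.008, -2.947]
force: [-3.0, 0.5, 4.2]
width: 0.0407
tcp stage mm [12.4 -0.6 23.7] rot [-3.1396  0.0081 -2.947 ] F [-3.   0.5  4.2] w 0.0407 t 11.3
[397 377] [366 411] [361 364] [330 398] [522 424] [492 459] [559 439] [529 474]
```

View pics/s8c.png

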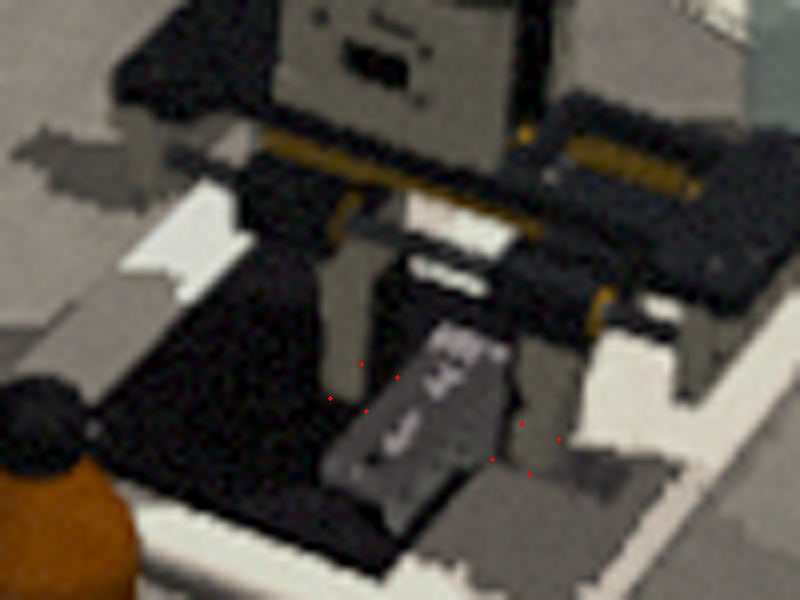

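The pusher has stalled 32.7 mm along the stage while the gripper kept closing, so the coupon is seated on the fence. I'll ease the pusher off about 2 mm with the tail still held, then lift.

```bash
python3 -m jog '[[0,0,-0.8,0,0.005,0],[0,0,-0.4,0,0,0],[0,0,-0.2,0,0,0]]' 0.51; python3 v.py side 330 220 430 295 8 s9c.png
```

```text
t: 11.65
eef_pos: [0.5566, -0.1054, 0.0235]
ee_rot: [-3.14, 0.007, -2.946]
force: [-2.5, 0.4, 8.9]
width: 0.0444
tcp stage mm [14.5 -0.6 23.5] rot [-3.1401  0.0066 -2.9464] F [-2.5  0.4  8.9] w 0.0444 t 11.65
[385 374] [354 408] [349 360] [318 394] [521 425] [491 460] [558 439] [529 474]
```

```bash
python3 -m jog '[[0,0,3,0,0,0],[0,0,3,0,0,0],[0,0,4,0,0,0],[0,0,6,0,0,0],[0,0,10,0,0,0],[0,0,20,0,0,0],[0,0,30,0,0,0],[0,0,30,0,0,0],[0,0,0,0,0,0]]'; python3 -m jog '[[0,0,40,0,0,0],[-20,-20,30,0,0,0],[-30,-30,10,0,0,0],[-30,-35,0,0,0,0],[-30,-35,0,0,0,0],[-20,-35,0,0,0,0],[0,-40,0,0,0,0],[0,-40,0,0,0,0],[0,-40,0,0,0,0],[0,-40,0,0,0,0],[0,-40,0,0,0,0],[0,0,0,0,0,0]]'
python3 - <<'E'
from h import *
t=eyes.grab_frame("top");s=eyes.grab_frame("side");cv2.imwrite("pics/tf.png",t);cv2.imwrite("pics/sf.png",s)
g=cv2.cvtColor(t,cv2.COLOR_BGR2GRAY)[240:315,340:440]
c=cv2.resize(g,(50,37),interpolation=cv2.INTER_AREA)
for r in c: print("".join(" .:-=+*#%@"[min(9,v//24)] for v in r))
E
```

```text
t: 12.6
eef_pos: [0.5556, -0.1058, 0.1348]
ee_rot: [-3.14, 0.005, -2.947]
force: [0.4, -0.5, 0.5]
width: 0.0445
t: 13.8
eef_pos: [0.4175, -0.4723, 0.2249]
ee_rot: [-3.136, 0.015, -2.942]
force: [-0.1, 0.8, -0.7]
width: 0.0448
*#%%%%%%%%%%%%%%%%%%%%%%%#*++++++++++++==-::::-=+=
+#%%%%%%%%%%%%%%%%%%%#%%#*+++++++++++++===----=++=
+#%%%%%%%%%%%%%%%%%##*###+++====----=+++======+++=
+#%%%%%%%%########**=====-::::::::::=++========+++
+#%%%###**+++===---:::::::::::::::::=++========++=
+#%%%*----::::::::::::::::::::::::::-+============
+*%%%#--=:::::::::::::::::::::::::::-++===========
+*%%%#-:-::::::::::::::::::::::::::::++===========
+*#%%#-::::::::::::::::::::::::::::::=+===========
++#%%#-::::::::::::::::::::::::::::::=+=========++
++#%%#+::::::::::::::::::::::::::::::=+========+++
++#%%#+::::::::::::::::::::::::::::::-+=======++++
++#%%%+::::::::::::::::::::::::::::::-+++++++++++#
++#%%%*::::::::::::::::::::::::::::::-+++++++++*##
+=*%%%*:::::::::::::::::::::::::::::::=+++++++*#%%
+=*%%%#-::::::::::::::::::::::::::::::=+++++*##%%%
++*#%%#-::::::::::::::::::::::::::::::=++++*##%%%%
+++#%#*
[... 312 characters left out ...]
:---=====-==-======-::::::-+*%%%%%%%%
---=++++::::::---========-======-::::::=*#%%%%%%%%
---=++++-:::::-========-=--======--=:::=#%%%%%%%%%
---=++++-:::::-======---=---=====---::-=#%%%%%%%%%
----++++=::::--======---=--=-------==+*##%%%%%%%%%
----++++=::::---=-----=---====++++++*#%%%%%%%%%%%%
----=+++=:::---=====+======++++++++*#%%%%%%%%%%%%%
----=++++==+++++++++++=====+++++++*#%%%%%%%%%%%%%%
----=+++++++++++++++++=====++++++*#%%%%%%%%%%%%%%%
----=++++++++++++++++++=====++++*#%%%%%%%%%%%%%%%%
----=+++++++++++++++++======++++#%%%%%%%%%%%%%%%%%
----=++++++++++++++++++===-=++*##%%%%%%%%%%%%%%%%%
-----++++++++++++++++++=----++#%%%%%%%%%%%%%%%%%%%
-----++++++++++++++++++=----+##%%%%%%%%%%%%%%%%%%%
```

Coupon lies under the clip with the arm well clear. Now a numeric check of its edge against the home pose, relative to each camera's own stage fit.

Run:
```python
from h import *
from scipy.ndimage import map_coordinates
ss={"top":[.5435,-.1081,.1923],"side":[.5387,-.1049,.1945]}
for n,f in(("top","tf"),("side","sf")):
    g=cv2.cvtColor(cv2.imread(f"pics/{f}.png"),cv2.COLOR_BGR2GRAY).astype(float)
    def edge(axis,vals,rng,z):   # strongest edge along axis, stage mm
        out=[]
        for v in vals:
            q=np.arange(*rng,.25);P=np.c_[q,0*q+v,0*q+z] if axis==0 else np.c_[0*q+v,q,0*q+z]
            u=proj(n,s2w(ss[n],P/1e3));L=map_coordinates(g,[u[:,1],u[:,0]],order=1)
            L=np.convolve(L,np.ones(5)/5,"same");d=np.abs(np.gradient(L));d[:6]=d[-6:]=0
            i=d.argmax();out.append(q[i-4:i+5]@d[i-4:i+5]/d[i-4:i+5].sum())
        return np.round(out,1)
    ys=[-32,-27,-22,-17,17,22,27,32]
    e=edge(0,ys,(22,45),28);print(n,"far edge x:",e,"slope",np.polyfit(ys,e,1).round(4))
    print("  plate far edge x:",edge(0,[-40,-20,0,20,40],(90,118),20))
    print("  ends y:",edge(1,[20,24,28],(-50,-28),28),edge(1,[20,24,28],(28,50),28))
```

```text
top far edge x: [33.5 31.8 32.2 32.7 32.  32.7 33.4 31.6] slope [-3.70000e-03  3.24875e+01]
  plate far edge x: [106.5 106.7 106.7 106.  106. ]
  ends y: [-34.3 -33.3 -33.7] [40.8 41.8 41.7]
side far edge x: [34.6 33.8 33.8 33.5 34.9 34.1 33.8 33.8] slope [1.00000e-03 3.40375e+01]
  plate far edge x: [107.5 113.8 107.8 106.8 112.5]
  ends y: [-39.5 -39.9 -38.8] [32.5 31.3 46.6]
```

Relative to the plate edge, the coupon's far edge is at 31–31.5 mm (home is 31.0). Its slope is about 0, so it lies flat on the fence, and it is within about 4 mm of centred. Handing in.

```bash
python3 -c "
from station import workorder
print(workorder.job_done())"
```

```text
the job is handed in; nothing more can be done
None
```

The coupon is under the clip and, by my measurements, home flat against the fence. I handed the job in after about 14 s of robot time with the arm well clear.

**What I did:**
- I first pushed the coupon's end with one fingertip, about 11 mm, to centre and roughly square it.
- I then pressed the clip's tail level, with the fingertip 3 mm above the plate (5–7 N).
- Keeping it pressed, I closed the other fingertip on the coupon until it stopped on the fence.
- I backed the pusher off about 4 mm, let the clip come down on the coupon, and withdrew straight up.

**Last checks:**
- **Against the fence:** relative to the plate's far edge, the coupon's far edge measures about 31.1 mm in the top view and 31.5 mm in the side view. Home is 31.0 mm. Its slope along the fence is under 0.004 rad in both views.
- **Centring:** this is less certain. The top view gives about +4 mm, the side view about −4 mm, and the fingertip position about +1 mm. The cameras disagree by several mm throughout.

**Not checked:**
- My picture limit ran out before I could look at the coupon just before release or at the final scene. Those checks rest on image code and a coarse text rendering.
- While the coupon was pressed on the fence, the tail fingertip rose briefly to 23.7 mm above the bench. By geometry the clip stayed at about 0.38 rad, which clears the coupon, but I did not see this directly.
- I saw no unexpected contact forces, but I did not compare the positions of the things round the stage before and after.

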